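Change the wire reel on the stand

TASK

The reel on the wire stand is used up: lift it off the spindle and put it in the open tray with the old one. Fit the full reel of copper wire on the spindle in its place, lowering it until it sits fully home and not letting it drop, then swing the brake arm in so that its felt shoe rests against the reel's rim. Leave the part-used reel and everything else on the counter where it is.

Things in the scene. Friction and masses are not known exactly. Their poses are not given: they have to be found in the camera images.
- stand: wire stand, fixed to the counter: grey cast base plate 118 x 118 mm, 12 mm thick; origin under the spindle at counter height, z up. On the plate, about the spindle, a white rest washer 40 mm in diameter whose top is 18 mm above the counter; a steel spindle 9 mm in diameter rises from it, tapering over its last 14 mm to a 3 mm tip at 90 mm above the counter. The brake arm is pivoted on its +x, +y corner, at x 38.5 mm, y 42 mm from the spindle.
- spindle_seat (a point): point on the spindle's axis at the top of the rest washer, 18 mm above the counter: a reel that is fully home has its lower flange there
- spindle_tip (a point): the spindle's top, 90 mm above the counter; it stands 12 mm above a seated reel
- brake_arm (a joint): angle of the brake arm about its upright pivot, rad: 0 when the shoe just touches the rim of a reel seated on the spindle, growing (anticlockwise from above) as it is swung open, to 1.4 at most; the arm starts swung open. It moves level, and its stiff pivot (about 0.06 N m) keeps it where it is left. With a reel on the spindle the reel stops it at -0.05 to 0.05
- brake_pivot (a point): the brake arm's pivot, 22 mm above the counter
- brake_pin (a point): top of the upright round black finger pin at the free end of the brake arm: 12 mm in diameter, its top 71 mm and its foot 28 mm above the counter, 90 mm from the pivot. The arm is a flat steel bar between 16 and 28 mm above the counter; at angle 0 it runs from the pivot along the stand's -y. Push or pinch the pin to swing the arm
- brake_shoe (a point): face of the grey felt shoe on the inner side of the arm, 42 mm from the pivot, 22 mm above the counter; it bears on the rim of the lower flange
- empty_reel: used-up grey plastic reel with a bare barrel 34 mm in diameter, on the spindle at the start: 60 mm high, two round flanges 60 mm in diameter and 5 mm thick at bottom and top, a round bore 12.5 mm in diameter right through it along its axis; about 40 g; origin at the middle of its underside, z along its axis
- empty_reel_mid (a point): centre of the used-up reel, 30 mm above its underside
- full_reel: full grey plastic reel, wound with copper wire to 55 mm in diameter, nearly out to the flanges, standing on the counter: 60 mm high, two round flanges 60 mm in diameter and 5 mm thick at bottom and top, a round bore 12.5 mm in diameter right through it along its axis; 320 to 500 g; it can be gripped across the top flange from above; origin at the middle of its underside, z along its axis
- full_reel_mid (a point): centre of the full reel, 30 mm above its underside
- part_reel: part-used reel standing on the counter, of the same size as the full one but with its copper winding only 41 mm in diameter, deep below the flanges; to be left alone; origin at the middle of its underside
- tray: open grey plastic tray fixed to the counter, 200 x 140 mm outside, 32 mm high, walls and floor 4 mm thick; origin at the middle of its underside; its long side is its x. An old bare reel (same size, standing) takes its +x half, centred 60 mm from the middle; its -x half is free. It does not matter if the old reel is nudged
- screwdriver: wooden-handled screwdriver lying on the counter, 190 mm long, 26 mm thick, origin at its middle underneath; to be left alone
- hammer: steel hammer lying on the counter, 260 mm long, 26 mm thick, head 88 mm across; origin at its middle underneath; to be left alone
- clamp: red spring clamp lying on the counter, about 110 x 60 mm, 20 mm high, origin at its middle underneath; to be left alone
- screw_box: lidded plastic screw box, 79 x 119 mm, 39 mm high, origin at the middle of its underside; to be left alone
- tumbler: steel drinking tumbler, 72 mm in diameter, 95 mm high, origin at the middle of its underside; to be left alone
Mind the look-alikes: they are no part of the job. What is shaped like the full_reel but blue is not meant.

How it is judged:
By the outcome, as a careful person would: the job done as asked, in the order asked, and still so for the second after the job is handed in, with the robot touching nothing.
It also fails if it takes over 70 s, if anything falls off the work surface, if the arm or the gripper's body presses on something with over 40 N, if the wrist force passes 120 N, or if a joint passes its speed limit or range.

ROBOT

A 6-joint arm with a two-finger parallel gripper is mounted at the origin on the work surface. World frame = base frame: x ahead of the robot, y to its left, z up, the work surface at z = 0. Lengths are in m, angles in rad, forces in N, time in s.
With the tool pointing down it reaches from about 0.275 to 0.875 m from the base axis. Payload 12.5 kg.
Tool frame: the origin (TCP) lies on the centre line of the jaws, within the pads' length; the fingertips stand r.finger_overhang ahead of it and the grasp point (between the pads) lies 3 mm ahead of it (r.finger_overhang is the distance from the TCP to the fingertips, in m); z points along the fingers, y is the line along which they close (so a half turn about z gives the same grasp; the last joint's range is limited). The gripper opens to 85 mm and grips with 20 to 120 N. Pads are 22 mm wide; open, the fingers measure 114 mm over their backs; the gripper's body (76 mm by 85 mm) begins 54 mm behind the grasp point. The pads swing forward as they close: fully open they stand 13 mm farther back than shut.
Start: joints at [-1.279, 0.351, 1.652, -0, 1.139, -0.085], TCP at [0.202, -0.511, 0.253] pointing down, gripper open.
Joint ranges: [-2.75, 2.75], [-0.79, 2.1], [0.01, 2.65], [-1.57, 4.71], [0.07, 3.14], [-2.87, 2.87]. Speed limits (rad/s): [2.22, 2.22, 2.79, 3.14, 3.14, 3.14].

INTERFACE

Orientations are given as a unit quaternion [x, y, z, w].
In Python, from cell import r, optics gives the robot as it stands. The module is installed in compiled form; this text tells all that it offers. Calls block until the motion is done:
- r.move_to(position, orientation): joint-space move of the TCP to a pose.
- r.move_linear(position, rot=None, vel=0.15): straight line of the TCP; rot=None keeps the orientation; vel is the mean speed in m/s.
- r.set_joints(angles): joint-space move.
- r.set_gripper(opening, squeeze=None): opening from 0.0 (shut) to 1.0 (fully open); squeeze is the grip in N (None keeps the last); returns when the fingers have stopped.
- r.sleep(seconds).
- r.inverse_kinematics(position, orientation): joint angles nearest the present ones, or None.
- optics.get_image(name): name is "scene" or "top" or "wrist"; returns a dict with "pixels" (384x512x3 uint8, red, green, blue), "depth" (384x512 float32, m along the optical axis (not along the pixel's ray), 0 where there is no reading), "fx", "fy", "cx", "cy" (pixels), "camera_from_world" (4x4, takes a point from world to camera coordinates); the wrist camera has in their place "mount" (4x4, takes a point from camera to tool coordinates, whose origin is the TCP and whose axes are the flange's). Camera axes: x right, y down, z forward; pixel columns grow to the right and rows downward; lengths in m; the calibration is good to about 2 mm. The wrist camera is an equidistant fisheye: a pixel r from the principal point sees the ray r / f radians off the axis. A picture is of the moment at which its call begins: read the wrist's pose just before it.
A pose or a line that the arm cannot do raises r.PlanningError and nothing moves.
- r.hand_in(): hands the job in; it is judged then, once.
Readings, each from a call of its own:
- r.current_t(): time.
- r.current_q(): joint angles.
- r.current_qvel(): joint speeds.
- r.current_effort(): joint torques, N m.
- r.current_tool_pos(): TCP position.
- r.current_ee_rot(): TCP orientation.
- r.current_contact_force(): force on the tool from outside, world axes, zero at the start.
- r.current_torque(): the same for the moment, N m.
- r.current_opening(): opening from 0.0 (shut) to 1.0 (fully open).
- r.current_finger_force(): force on a finger pad.
Only numpy, scipy, OpenCV 4.12 (cv2) and the standard library are available. Lean on these libraries where they do the work, as an engineer would, in place of code of your own. Each camera call takes 0.05 s, during which the arm holds its last target. There are 200 camera calls.

## Working session

There is one attempt and no reset: what is moved stays moved. The work goes in short steps, each a Python script; the robot and the scene stay as the last script left them, time stands still between calls to the robot, and variables do not carry over. Pictures are saved under pics/ and viewed, at most 10 in all, crops included, and the job is handed in when it is done.

```bash
mkdir -p pics
python3 - <<'E'
from cell import r, optics
import cv2,numpy as np
for n in("scene","top"):
    d=optics.get_image(n); cv2.imwrite(f"pics/{n}0.png",d["pixels"][:,:,::-1]); np.savez(f"{n}0.npz",**d)
    print(n,d["fx"],d["fy"],d["cx"],d["cy"],d["camera_from_world"].round(3).tolist())
print(r.finger_overhang,r.current_ee_rot(),r.current_t())
E
```

```text
scene 489.8968010986822 489.8968010986822 254.44736116252747 192.4210944705835 [[-0.679, 0.734, -0.004, 0.425], [0.549, 0.504, -0.667, -0.217], [-0.487, -0.455, -0.745, 1.603], [0.0, 0.0, 0.0, 1.0]]
top 426.0901603188661 426.0901603188661 256.5843097531673 194.00739260594855 [[0.003, -1.0, -0.002, -0.076], [-0.994, -0.003, -0.11, 0.573], [0.11, 0.003, -0.994, 1.267], [0.0, 0.0, 0.0, 1.0]]
0.022 [ 9.82310581e-01  1.87258200e-01 -6.29263535e-05 -5.34119599e-04] 0.1
```

View pics/scene0.png

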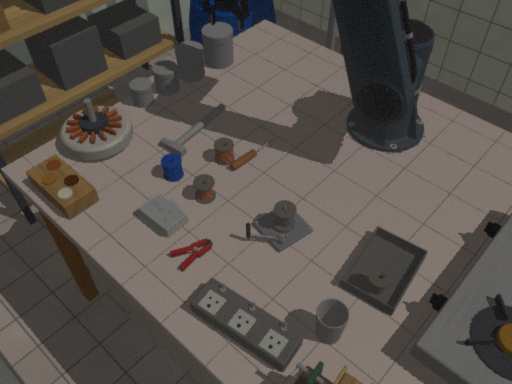

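View pics/top0.png

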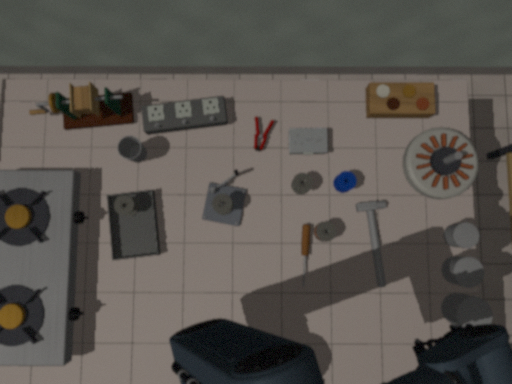

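The scene picture shows the stand at (285,220), the tray at (383,270), and two copper reels at (224,151) and (204,188). In the top picture these are at (225,202), (134,225), (324,230) and (301,183). I'll zoom in to tell the reels apart and compute positions.

```bash
cat > h.py <<'E'
import numpy as np,cv2
def cast(d,u,v,z):
    T=d["camera_from_world"];R=T[:3,:3];o=-R.T@T[:3,3]
    w=R.T@np.array([(u-d["cx"])/d["fx"],(v-d["cy"])/d["fy"],1.]);return o+w*(z-o[2])/w[2]
def cloud(d):
    T=d["camera_from_world"];h,w=d["depth"].shape;v,u=np.mgrid[:h,:w];Z=d["depth"]
    P=np.stack([(u-d["cx"])/d["fx"]*Z,(v-d["cy"])/d["fy"]*Z,Z],-1)
    return (P-T[:3,3])@T[:3,:3]
E
python3 - <<'E'
from h import *
s=dict(np.load("scene0.npz"));t=dict(np.load("top0.npz"))
im=s["pixels"][:,:,::-1]
a=cv2.resize(im[130:210,180:280],(800,640)[0:2],interpolation=cv2.INTER_CUBIC)[:600]
b=cv2.resize(im[195:255,240:320],(800,600),interpolation=cv2.INTER_CUBIC)
cv2.imwrite("pics/reels.png",cv2.resize(im[135:210,190:290],(800,600),interpolation=cv2.INTER_CUBIC));cv2.imwrite("pics/stand.png",b)
for n,u,v,z in(("A",301,182,.06),("B",324,229,.06),("standreel",226,203,.078),("pin",236,172,.071),("oldreel",124,203,.064)):print(n,cast(t,u,v,z).round(3))
C=cloud(t)
for n,u,v in(("A",301,182),("B",324,229),("st",226,203),("old",124,203)):
    w=C[v-12:v+13,u-12:u+13].reshape(-1,3); 
    top=np.percentile(w[:,2],97);m=w[abs(w[:,2]-top)<.006]; print(n,top.round(3),len(m),((m.min(0)+m.max(0))/2).round(4),np.ptp(m,0).round(3))
# tray corners at rim
for u,v in((108,195),(157,191),(160,255),(112,260)):print("tray",cast(t,u,v,.032).round(3))
E
```

```text
A [ 0.607 -0.207  0.06 ]
B [ 0.467 -0.274  0.06 ]
standreel [0.542 0.015 0.078]
pin [ 0.635 -0.013  0.071]
oldreel [0.542 0.319 0.064]
A 0.063 238 [ 0.6056 -0.2101  0.0617] [0.058 0.06  0.009]
B 0.063 234 [ 0.4597 -0.2781  0.062 ] [0.056 0.057 0.009]
st 0.081 220 [0.5401 0.0254 0.0803] [0.056 0.051 0.01 ]
old 0.068 223 [0.5347 0.3196 0.0661] [0.057 0.058 0.009]
tray [0.569 0.378 0.032]
tray [0.582 0.229 0.032]
tray [0.389 0.215 0.032]
tray [0.373 0.358 0.032]
```

View pics/reels.png

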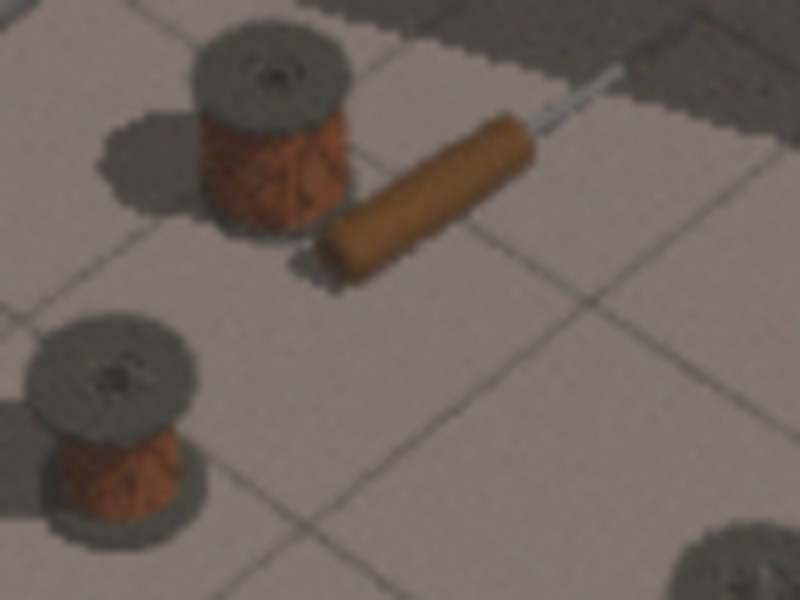

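View pics/stand.png

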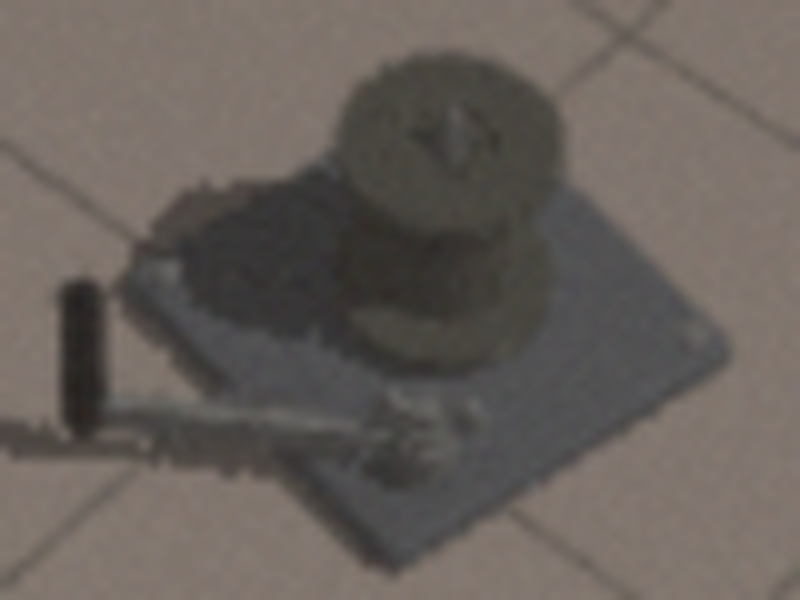

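Full reel is the upper one in the crop, i.e. B at about (0.462,-0.276), beside the screwdriver handle. The part-used reel is A. The brake's pivot is near scene (281,239), with its pin at (248,230). Next, close looks from above the full reel and the stand.

```bash
cat >> h.py <<'E'
from scipy.spatial.transform import Rotation as Ro
def quat(a): a=np.radians(a)/2; return [np.cos(a),np.sin(a),0,0]
def wshot(name):
    from cell import r,optics
    p,q=np.array(r.current_tool_pos()),r.current_ee_rot()
    d=optics.get_image("wrist"); W=np.eye(4);W[:3,:3]=Ro.from_quat(q).as_matrix();W[:3,3]=p
    d["W"]=W@d["mount"]; np.savez(name+".npz",**d); cv2.imwrite(f"pics/{name}.png",d["pixels"][:,:,::-1]); return d
def wcast(d,uv,z):
    uv=np.atleast_2d(uv).astype(float);x=(uv[:,0]-d["cx"])/d["fx"];y=(uv[:,1]-d["cy"])/d["fy"];t=np.hypot(x,y)+1e-9
    w=np.stack([x/t*np.sin(t),y/t*np.sin(t),np.cos(t)],1)@d["W"][:3,:3].T;o=d["W"][:3,3]
    return o+w*((z-o[2])/w[:,2])[:,None]
def ortho(d,c,z,half=.09,px=.0005):
    "top-down picture of plane z about c: row 0 = +x, col 0 = +y"
    n=int(2*half/px);i,j=np.mgrid[:n,:n];X=c[0]+half-i*px;Y=c[1]+half-j*px
    M=np.linalg.inv(d["W"]);P=np.stack([X,Y,X*0+z,X*0+1],-1)@M.T;rr=np.hypot(P[...,0],P[...,1]);t=np.arctan2(rr,P[...,2])
    u=d["cx"]+d["fx"]*t*P[...,0]/rr;v=d["cy"]+d["fy"]*t*P[...,1]/rr
    return cv2.remap(d["pixels"][:,:,::-1].copy(),u.astype(np.float32),v.astype(np.float32),cv2.INTER_CUBIC)
E
python3 - <<'E'
from h import *
from cell import r
s=dict(np.load("scene0.npz"))
print("pivot",cast(s,281,239,.028),"pin",cast(s,248,224,.071),"tip",cast(s,285.5,205,.09))
r.move_to([.462,-.276,.24],quat(90)); d=wshot("wB"); print(d["mount"].round(3).tolist(),d["fx"],r.current_t(),r.current_tool_pos())
a=ortho(d,(.462,-.276),.06)
r.move_to([.541,.02,.26],quat(90)); d=wshot("wS"); print(r.current_t(),r.current_tool_pos())
b=ortho(d,(.541,.02),.078,.1,.2/360)
cv2.imwrite("pics/ortho.png",np.hstack([a,b]))
E
```

```text
pivot [0.59173536 0.06228966 0.028     ] pin [ 0.63779636 -0.01063268  0.071     ] tip [0.53796731 0.02834659 0.09      ]
[[0.001, -0.955, -0.296, 0.076], [1.0, 0.001, -0.0, -0.001], [0.0, -0.296, 0.955, -0.12], [0.0, 0.0, 0.0, 1.0]] 297.3186396354542 1.4667 [ 0.46152507 -0.27689194  0.24003373]
2.6917 [0.54100521 0.01878218 0.25988015]
```

View pics/ortho.png

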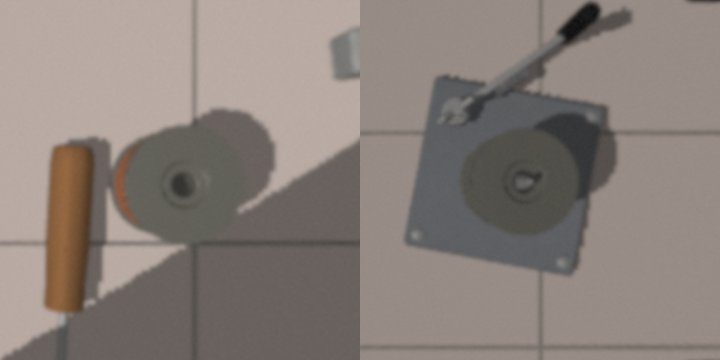

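The full reel's bore shows at (183,184), giving (0.460,-0.278). The stand's bore is at (525,181), giving (0.540,0.028). The plate edges give a yaw of about -10.6°, so the pivot is at (0.586,0.0625), and the pin is 90 mm from it, which checks out with the brake at about 0.80 rad. I'll lift the empty reel and look at the tray.

Run:
```python
from h import *
from cell import r
S=[.540,.028]
q=quat(90)
r.move_to(S+[.15],q); r.move_linear(S+[.073],vel=.12); print(r.current_contact_force())
r.set_gripper(0.3,40); print("op",r.current_opening(),r.current_finger_force(),r.current_contact_force())
r.move_linear(S+[.17],vel=.12); print(r.current_contact_force(),r.current_opening())
r.move_to([.43,.27,.24],q); d=wshot("wT"); print(r.current_t(),r.current_tool_pos())
cv2.imwrite("pics/tray.png",np.hstack([ortho(d,(.47,.29),.032,.15,.3/400),cv2.resize(d["pixels"][:,:,::-1],(400,300))[:, :] if 0 else cv2.resize(d["pixels"][:,:,::-1],(400,400))]))
```

```text
[-0.89904161 -0.22293619  0.39558956]
op 0.6754357784135842 40.48370227217674 [-2.21068842 -0.55463888  8.86034692]
[-0.3086973  -0.60494706 -0.78770041] 0.6777158401060883
6.4667 [0.43052965 0.26908407 0.23948684]
```

View pics/tray.png

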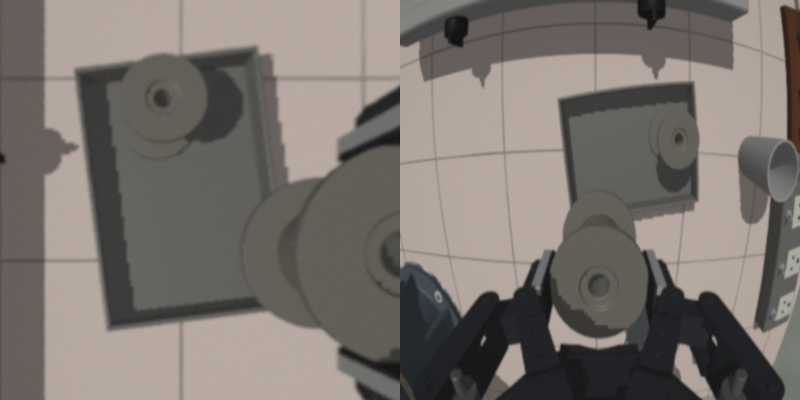

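In the tray's ortho half the rim corners are at (76,69), (257,47) and (108,329). Sizes come out at 196 x 137 mm, as expected. That puts the centre at (0.479,0.303) with a yaw of 7°, and the free spot at (0.4195,0.296). Next I'll place the empty reel, fetch the full one, and check it above the spindle.

Run:
```python
from h import *
from cell import r
q=quat(90); f=lambda:np.round(r.current_contact_force(),1)
T=[.4195,.2957]
r.move_to(T+[.14],q); r.move_linear(T+[.0605],vel=.1); print(f())
r.set_gripper(1.0); r.move_linear(T+[.16],vel=.2)
B=[.460,-.278]
r.move_to(B+[.16],q); r.move_linear(B+[.055],vel=.12); print(f())
r.set_gripper(0.3,70); print("op",r.current_opening(),r.current_finger_force(),f())
r.move_linear(B+[.2],vel=.12); print(f(),r.current_opening())
r.move_to([.540,.028,.2],q); r.sleep(.3); d=wshot("wF"); print(r.current_t(),r.current_tool_pos(),f())
cv2.imwrite("pics/fit.png",d["pixels"][:,:,::-1])
```

```text
[ 0.2 -0.9 -0.2]
[0.8 0.2 0.5]
op 0.6661238611294067 71.42080619931221 [-3.   2.9 12.8]
[-0.5 -0.2 -4. ] 0.6628587802081535
15.3583 [0.54003494 0.02751194 0.20000357] [ 0.2 -0.7 -3.7]
```

View pics/fit.png

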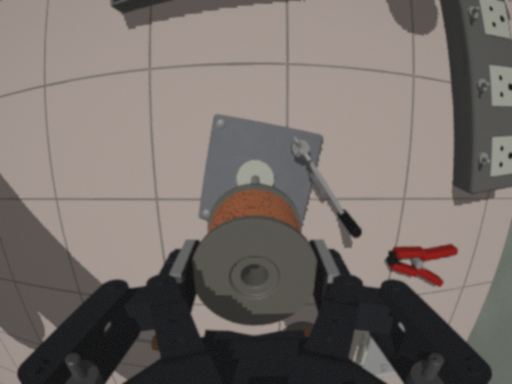

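The picture shows the reel held level, its bore at (254,273) and top flange spanning columns 195–314. The white washer is centred near (255,179). I'll cast both to compare.

Run:
```python
from h import *
d=dict(np.load("wF.npz"));im=d["pixels"].astype(int)
m=((im.min(2)>125)).astype(np.uint8);m[:150]=0;m[215:]=0;m[:,:225]=0;m[:,285:]=0
ys,xs=np.nonzero(m);print(len(xs),xs.min(),xs.max(),ys.min(),ys.max())
P=wcast(d,np.c_[xs,ys],.018)
# rim points of the visible washer: topmost pixel of each column -> circle fit
c=[];
for x in range(xs.min(),xs.max()+1):
    if (xs==x).any(): c.append((x,ys[xs==x].min()-.5))
Q=wcast(d,c,.018);A=np.c_[2*Q[:,:2],np.ones(len(Q))];s=np.linalg.lstsq(A,(Q[:,:2]**2).sum(1),rcond=None)[0]
print("washer",s[:2],"r",np.sqrt(s[2]+s[0]**2+s[1]**2))
print("bore",wcast(d,[254.5,273],.205),"flange LR/top",wcast(d,[[195,272],[314,272],[254.5,217],[254.5,324]],.205).round(4))
for n in["wS"]:
    e=dict(np.load(n+".npz")); g=cv2.cvtColor(ortho(e,(.54,.028),.078,.04,.0002),cv2.COLOR_BGR2GRAY)
    print(cv2.HoughCircles(cv2.GaussianBlur(g,(0,0),3),cv2.HOUGH_GRADIENT,1.5,100,param1=60,param2=15,minRadius=140,maxRadius=160))
```

```text
673 236 273 160 184
washer [0.53993796 0.02981758] r 0.01912843884092039
bore [[0.53968962 0.03114212 0.205     ]] flange LR/top [[ 5.124e-01  3.110e-02  2.050e-01]
 [ 5.670e-01  3.110e-02  2.050e-01]
 [ 5.397e-01  5.850e-02  2.050e-01]
 [ 5.397e-01 -1.000e-04  2.050e-01]]
None
```

Run:
```python
from h import *
from cell import r
f=lambda:np.array(r.current_contact_force())
x,y=.540,.029
r.move_linear([x,y,.2],vel=.05); r.move_linear([x,y,.152],vel=.1); r.sleep(.2); f0=f(); print(f0.round(1),r.current_tool_pos())
z=.152; log=[]
while z>.0705:
    z-=.004 if z>.078 else .001
    r.move_linear([x,y,z],vel=.05); d=f()-f0; log.append((round(z,4),d.round(1).tolist()))
    if abs(d[:2]).max()>3: x+=np.clip(d[0]*.0003,-.001,.001); y+=np.clip(d[1]*.0003,-.001,.001)
    if d[2]>(12 if z>.078 else 5): print("stop"); break
print(*log,sep="\n"); r.sleep(.2); print(r.current_tool_pos(),f().round(1),r.current_opening(),r.current_t())
```

```text
[-0.5 -1.  -3.3] [0.5403346  0.02898815 0.15263937]
stop
(0.148, [0.5, 0.1, -0.9])
(0.144, [0.9, 0.2, 0.0])
(0.14, [0.7, 1.6, 0.3])
(0.136, [0.8, 0.8, -0.4])
(0.132, [0.8, 0.5, -0.7])
(0.128, [1.0, 1.9, 0.1])
(0.124, [-0.0, 0.4, -0.2])
(0.12, [0.7, 0.5, -0.2])
(0.116, [-0.3, 0.5, 0.4])
(0.112, [1.1, -0.0, 0.1])
(0.108, [0.5, 1.1, -0.2])
(0.104, [1.2, 1.1, 0.2])
(0.1, [0.5, 1.3, -0.2])
(0.096, [1.4, 1.2, -1.1])
(0.092, [0.8, 1.4, 0.9])
(0.088, [0.2, 1.2, -0.3])
(0.084, [0.1, 1.8, -0.8])
(0.08, [0.6, 1.4, -0.2])
(0.076, [0.5, 0.6, -0.8])
(0.075, [0.7, 0.9, -0.2])
(0.074, [-0.8, 1.6, 7.4])
[0.54017391 0.02904388 0.07443942] [-2.7  0.8  6.5] 0.6643965633834166 21.8917
```

Seated: contact came at the expected height. Now I'll release and swing the brake with the closed fingers.

Run:
```python
from h import *
from cell import r
f=lambda:np.array(r.current_contact_force())
p=list(r.current_tool_pos()); r.set_gripper(1.0); r.move_linear(p[:2]+[.17],vel=.15); r.set_gripper(0.,30)
Pv=np.array([.5856,.0633])
def pose(deg,s=.017,z=.066):
    t=np.radians(deg);u=np.array([np.cos(t),np.sin(t)]);n=np.array([-u[1],u[0]])
    return list(Pv+.09*u+s*n)+[z],quat(deg+90),n
P,q,n=pose(-54.7,.034); r.move_to(P[:2]+[.15],q); d=wshot("wP")
r.move_linear(P,vel=.12); r.sleep(.2); f0=f(); print(f0.round(1),r.current_t())
deg=-50.; log=[]
while deg>-107:
    deg-=3 if deg>-92 else .7
    P,q,n=pose(deg); r.move_linear(P,q,vel=.06); F=(f()-f0)[:2]@n; log.append((round(deg,1),round(float(F),1)))
    if F>(8 if deg>-94 else 4): break
print(log); print(r.current_t())
P,q,n=pose(deg,.040); r.move_linear(P,vel=.08); r.move_linear(P[:2]+[.2],vel=.15)
d=wshot("wE");print(r.current_t())
```

```text
[-0.3  0.4 -1.1] 25.8417
[(-53.0, -0.3), (-56.0, 1.3), (-59.0, 0.1), (-62.0, 0.2), (-65.0, -0.4), (-68.0, 0.6), (-71.0, -0.4), (-74.0, -0.3), (-77.0, 0.3), (-80.0, 0.2), (-83.0, 0.3), (-86.0, 0.1), (-89.0, 0.4), (-92.0, 0.5), (-92.7, 0.8), (-93.4, 0.4), (-94.1, 1.0), (-94.8, 0.1), (-95.5, 0.2), (-96.2, 0.6), (-96.9, 0.1), (-97.6, 0.1), (-98.3, 0.8), (-99.0, 1.0), (-99.7, 0.0), (-100.4, 0.3), (-101.1, 0.5), (-101.8, 0.9), (-102.5, 1.8), (-103.2, 3.9), (-103.9, 6.3)]
33.7333
35.2667
```

View pics/wE.png

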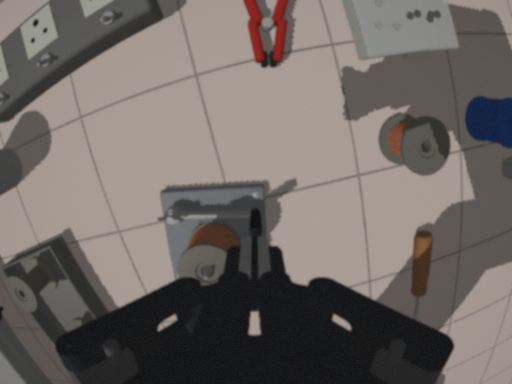

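The brake arm, from (175,215) to the pin at (256,220), lies parallel to the plate edge against the seated reel, and the force rise confirms contact. I'll clear the arm and make one final check.

Run:
```python
from h import *
from cell import r,optics
p=list(r.current_tool_pos()); r.move_linear(p[:2]+[.3],vel=.2); r.set_joints([-1.279,.351,1.652,0,1.139,-.085])
d=optics.get_image("scene");print(r.current_t())
cv2.imwrite("pics/end.png",cv2.resize(d["pixels"][140:320,190:430,::-1],(800,600),interpolation=cv2.INTER_CUBIC))
```

```text
38.2
```

View pics/end.png

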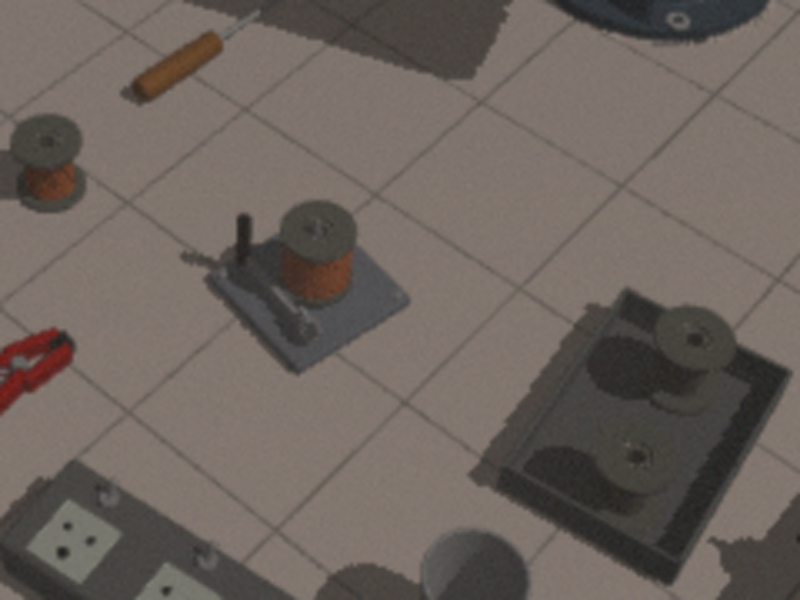

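Full reel seated at (318,250), brake arm closed against it, and both empty reels standing in the tray at (695,350) and (638,475).

```bash
python3 -c "
from cell import r
print(r.hand_in())"
```

```text
the job is handed in; nothing more can be done
None
```

The used-up reel is in the tray beside the old one, the full reel is fully seated on the spindle, the brake shoe is against its rim, and the job was handed in at about 38 s of the 70 s allowed (no verdict came back).

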